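Put the spice tubes back in the graded rack

ROBOT

A 6-joint arm with a two-finger parallel gripper is mounted at the origin on the work surface. World frame = base frame: x ahead of the robot, y to its left, z up, the work surface at z = 0. Lengths are in m, angles in rad, forces in N, time in s.
With the tool pointing down it reaches from about 0.3 to 0.875 m from the base axis. Payload 6.4 kg.
Tool frame: the origin (TCP) lies on the centre line of the jaws, within the pads' length; the fingertips stand 22 mm ahead of it and the grasp point (between the pads) lies 3 mm ahead of it; z points along the fingers, y is the line along which they close (so a half turn about z gives the same grasp; the last joint's range is limited). The gripper opens to 85 mm and grips with 20 to 120 N. Pads are 22 mm wide; open, the fingers measure 114 mm over their backs; the gripper's body (76 mm by 85 mm) begins 54 mm behind the grasp point. The pads swing forward as they close: fully open they stand 13 mm farther back than shut.
Start: joints at [0.983, 0.181, 1.607, -0, 1.354, -0.206], TCP at [0.214, 0.534, 0.253] pointing down, gripper open.
Joint ranges: [-2.99, 2.99], [-0.89, 2.07], [0.3, 2.58], [-1.14, 4.28], [0, 2.63], [-3.12, 3.12]. Speed limits (rad/s): [2.57, 2.57, 3.01, 3.14, 3.14, 3.14].

INTERFACE

Orientations are given as a unit quaternion [w, x, y, z].
In Python, from bench import ctrl gives the robot as it stands. The module is installed in compiled form; this text tells all that it offers.
- The arm moves only by the tool servo_tool, never from a script. Its argument "commands" is a list of rows, each a list of 3 entries, a list of its own where there are three numbers: the shift along the tool's x, y, z in mm, then the turn about the tool's z in rad, then the finger opening in mm, from 0 to 85.4. In form: [[[dx, dy, dz], turn, jaw], ...]. A call has 1 to 20 rows; each row shifts and turns the commanded pose from where the row before left it, along the tool's axes as they then stand; what a row does not reach is not made up. A row lasts 1/8 s, in which the tool goes at most 62.5 mm and 10.7 degrees, less where a joint would pass 70% of its speed; a pose out of reach is approached as far as the arm can. A call with a gripper value outside its range is refused whole. The fingers move at their own pace and stop on an object; the grip force is fixed at half the most. Time passes only in rows, so rows that do not move let the fingers close. It gives the time, the measured TCP pose, the force, the opening and the grip force at its end, in the units of the state.
- ctrl.get_obs(): the state, without advancing time (a new reading comes with each control period).
- ctrl.camera(name): name is "scene" or "top" or "wrist"; returns a dict with "color" (384x512x3 uint8, red, green, blue), "z_map" (384x512 float32, m along the optical axis (not along the pixel's ray), 0 where there is no reading), "fx", "fy", "cx", "cy" (pixels), "R" (3x3) and "t" (3): a world point X has camera coordinates R X + t. Camera axes: x right, y down, z forward; pixel columns grow to the right and rows downward; lengths in m; the calibration is good to about 2 mm. A picture is of the moment at which its call begins.
- ctrl.hand_in(): hands the job in; it is judged then, once.
The state is a dict: "time_s": time; "q": joint angles; "dq": joint speeds; "joint_efforts": joint torques, N m; "eef_pos": TCP position; "eef_rot": TCP orientation; "wrist_force": force on the tool from outside, world axes, zero at the start; "torque": the same for the moment, N m; "opening": opening from 0.0 (shut) to 1.0 (fully open); "grasp_force": force on a finger pad.
Only numpy, scipy, OpenCV 4.12 (cv2) and the standard library are available. Lean on these libraries where they do the work, as an engineer would, in place of code of your own. Each camera call takes 0.05 s, during which the arm holds its last target. There are 200 camera calls.

TASK

Put the yellow and the red spice tube, which lean in the two sloping rests, back upright into the graded rack, each in the hole bored for its own diameter and not a wider one. They are glass: keep hold of each tube until it stands on the bottom of its hole rather than letting it fall in, never ram it, and leave the other things on the counter where they are.

Things in the scene. Friction and masses are not known exactly. Their poses are not given: they have to be found in the camera images.
- tube_a: Yellow glass spice tube, green cap: a plain cylinder 26 mm across, 150 mm long with cap, about 0.12 kg, foot chamfered 2 mm. Origin: centre of its base; z runs to the cap. Starts in the groove of rest_a, base down, leaning 28 degrees from vertical, cap away from the robot; beyond 90 mm from its base it is clear of the rest: pinch it there across its sides (126 mm is good).
- tube_b: Red glass spice tube, dark steel cap: a plain cylinder 32 mm across, 150 mm long with cap, about 0.16 kg, foot chamfered 2 mm. Origin: centre of its base; z runs to the cap. Starts in the groove of rest_b, base down, leaning 28 degrees from vertical, cap away from the robot; beyond 90 mm from its base it is clear of the rest: pinch it there across its sides (126 mm is good).
- rack: Wooden tray 93 x 362 mm, rims 30 mm high, fixed to the counter. Origin: underside centre; z up. In it sits a pale drilled block 75 x 330 mm, top 64 mm above the counter, with blind holes 45 mm deep at block y = -128, -64, 0, 64, 128 mm for 20, 26, 32, 38, 44 mm tubes (1.5 mm wider each). The block is fast but sits up to 6 mm off the tray's centre along y, differently each time: look or feel.
- rack_top (a point): Point over the tray's middle at the level of the hole mouths, 64 mm above the counter (hole floors at 19 mm). Fixed to the tray, not to the block. End holes hold short capped tubes stuck fast, tops 104 mm (thin, -y end) and 114 mm (fat, +y end) above the counter; the other three are empty. A tube enters upright within about 1 mm of its hole's centre; else it stands on the rim.
- rest_a: Fixed plywood rest: foot 110 x 70 mm, on it a 90 degree V groove 84 mm long, rising along the rest's +x at 62 degrees above level, with a stop at its lower end; 118 mm tall at its upper end. Origin: underside centre of the foot, on the counter; +x is the way the groove rises, away from the robot. Holds tube_a at the start.
- rest_b: Fixed plywood rest: foot 110 x 70 mm, on it a 90 degree V groove 84 mm long, rising along the rest's +x at 62 degrees above level, with a stop at its lower end; 118 mm tall at its upper end. Origin: underside centre of the foot, on the counter; +x is the way the groove rises, away from the robot. Holds tube_b at the start.
- mug: Blue mug, 80 mm across, 90 mm tall. Origin: underside centre. Bystander.
- mill: Dark wooden pepper mill, 155 mm tall, 56 mm across. Origin: underside centre. Bystander.
- bowl: White bowl, 120 mm across, 60 mm tall. Origin: underside centre. Bystander.
- oil: Green glass oil bottle, 64 mm across, 200 mm tall. Origin: underside centre. Bystander.
- spatula: Steel spatula with a wooden handle, lying on the counter along its x. Origin: on it, at counter level. Bystander.
Things that resemble listed ones, but are neither listed nor needed, are in the scene too. What is shaped like the tube_b but blue or purple is not meant.

How it is judged:
On the way, in this order (a step that is already met when the one before it is completed fails the run):
1. one of the two tubes is lowered, still held, to the bottom of its own hole (((z of tube_a in the frame of rack below 0.024 m and x of tube_a in the frame of rack between -0.005 and 0.005 m and y of tube_a in the frame of rack between -0.074 and -0.054 m and angle between tube_a's own z axis and vertical below 0.08 rad and contact force between the fingers and tube_a above 0.5 N) or (z of tube_b in the frame of rack below 0.024 m and x of tube_b in the frame of rack between -0.005 and 0.005 m and y of tube_b in the frame of rack between -0.01 and 0.01 m and angle between tube_b's own z axis and vertical below 0.08 rad and contact force between the fingers and tube_b above 0.5 N))), for 0.1 s.
2. the other tube is lowered, still held, to the bottom of its own hole, the first one standing in its own ((((z of tube_a in the frame of rack below 0.024 m and x of tube_a in the frame of rack between -0.005 and 0.005 m and y of tube_a in the frame of rack between -0.074 and -0.054 m and angle between tube_a's own z axis and vertical below 0.08 rad and contact force between the fingers and tube_a above 0.5 N) and (z of tube_b in the frame of rack below 0.024 m and x of tube_b in the frame of rack between -0.005 and 0.005 m and y of tube_b in the frame of rack between -0.01 and 0.01 m and angle between tube_b's own z axis and vertical below 0.08 rad)) or ((z of tube_b in the frame of rack below 0.024 m and x of tube_b in the frame of rack between -0.005 and 0.005 m and y of tube_b in the frame of rack between -0.01 and 0.01 m and angle between tube_b's own z axis and vertical below 0.08 rad and contact force between the fingers and tube_b above 0.5 N) and (z of tube_a in the frame of rack below 0.024 m and x of tube_a in the frame of rack between -0.005 and 0.005 m and y of tube_a in the frame of rack between -0.074 and -0.054 m and angle between tube_a's own z axis and vertical below 0.08 rad)))), for 0.1 s.
At the end, for the whole second after the job is handed in: The yellow 26 mm tube stands in the 26 mm hole and the red 32 mm tube in the 32 mm hole: base within 5 mm of the hole's floor, within 5 mm of the row's line and 10 mm of the hole's place in the tray along it, within 0.08 rad of vertical, at rest and released (z of each of tube_a, tube_b in the frame of rack below 0.024 m and x of tube_a in the frame of rack between -0.005 and 0.005 m and y of tube_a in the frame of rack between -0.074 and -0.054 m and angle between each of tube_a, tube_b's own z axis and vertical below 0.08 rad and x of tube_b in the frame of rack between -0.005 and 0.005 m and y of tube_b in the frame of rack between -0.01 and 0.01 m and linear speed of each of tube_a, tube_b below 0.02 m/s); the robot touches nothing.
It fails at once if a glass tube rammed against the rack (over 60 N) (contact force between any of tube_a, tube_b and rack above 60 N).
It fails at once if another thing on the counter moved by more than 30 mm (distance of any of mug, mill, bowl, oil, spatula from where it was at the start of the episode above 0.03 m).
It also fails if it takes over 72 s, if anything falls off the work surface, if the arm or the gripper's body presses on something with over 40 N, if the wrist force passes 120 N, or if a joint passes its speed limit or range.

## Working session

There is one attempt and no reset: what is moved stays moved. The work goes in short steps, Python scripts to look and compute and a tool call to move; the robot and the scene stay as the last step left them, time stands still between calls to the robot, and variables do not carry over. Pictures are saved under pics/ and viewed, at most 10 in all, crops included, and the job is handed in when it is done.

Besides the shell and the picture viewer there is one more tool, called after "Call:" in YAML: its name, and indented under it one key for each argument. servo_tool: Moves the arm, as the interface text tells. Its arguments: {"type":"object","properties":{"commands":{"type":"array"}},"required":["commands"]}

```bash
mkdir -p pics; python3 - <<'E'
from bench import ctrl
import cv2,numpy as np
for n in("scene","top"):
    c=ctrl.camera(n); cv2.imwrite(f"pics/{n}0.png",cv2.resize(c["color"][:,:,::-1],(800,600))); np.savez(n+"0.npz",**c)
    print(n,c["fx"],c["cx"],c["cy"],c["R"].round(3).tolist(),c["t"].round(3))
o=ctrl.get_obs();print({k:np.round(v,4).tolist() for k,v in o.items()})
E
```

```text
scene 480.86091808461106 248.4268605972223 195.11467062489018 [[-0.292, 0.956, -0.008], [0.804, 0.241, -0.544], [-0.518, -0.165, -0.839]] [ 0.004 -0.299  1.694]
top 414.2007162086035 256.02889927172987 195.49027082919903 [[0.021, -1.0, 0.009], [-0.991, -0.022, -0.132], [0.132, -0.007, -0.991]] [0.094 0.417 1.473]
{'time_s': 0.1, 'q': [0.9827, 0.1815, 1.6079, -0.0, 1.3538, -0.2063], 'dq': [-0.0005, 0.0009, -0.0033, -0.0009, -0.0004, -0.0002], 'joint_efforts': [0.0009, -44.5876, -35.2242, -0.0002, 0.004, -0.0], 'eef_pos': [0.214, 0.5332, 0.2525], 'eef_rot': [-0.0003, 0.1897, 0.9818, -0.0008], 'wrist_force': [0.322, 0.6824, -0.4137], 'torque': [0.0062, 0.0153, 0.0302], 'grasp_force': 0.0, 'opening': 1.0013}
```

View pics/top0.png

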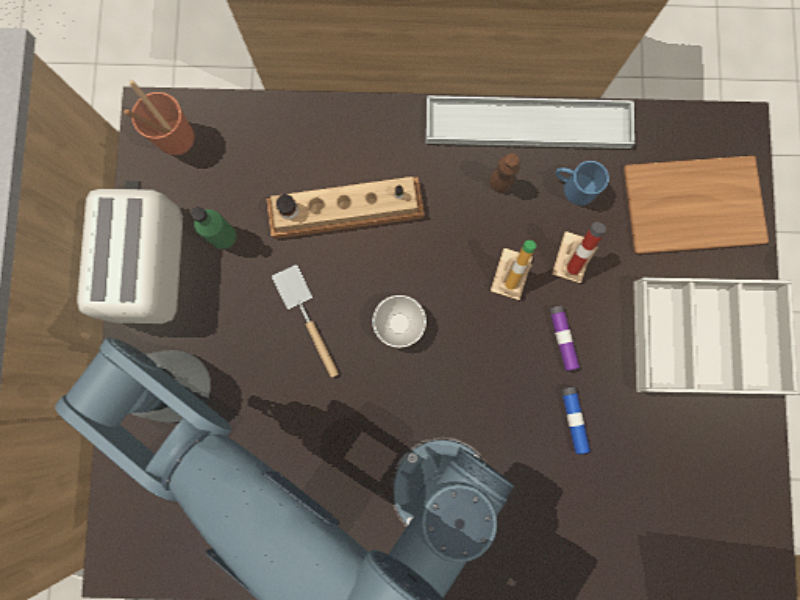

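View pics/scene0.png

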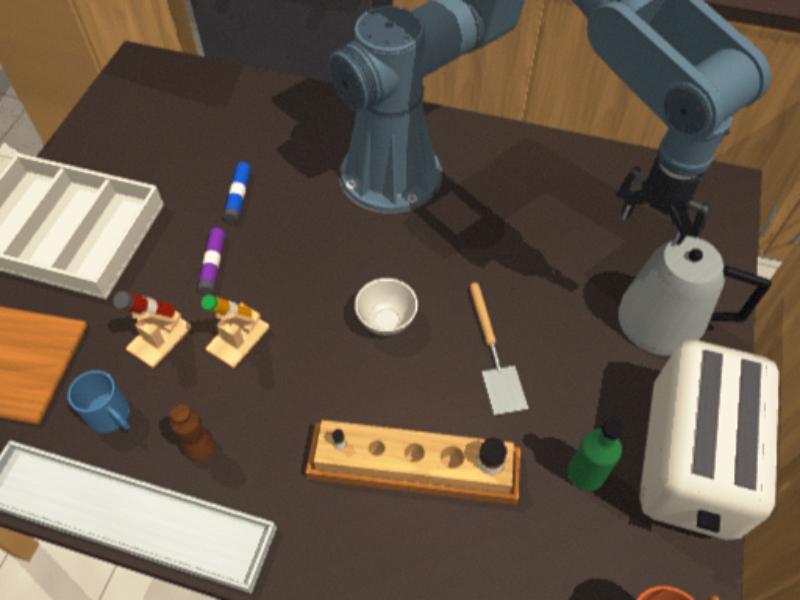

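The top view shows the rack at (345,205) with its three empty holes at (318,206), (344,202) and (371,198). The yellow tube with the green cap is at (518,266) and the red one at (585,250). The scene view shows the same things from the far side: red (150,305), yellow (232,308), holes at (377,448), (415,452) and (452,457). The blue and purple decoys lie on the counter.

```bash
cat > h.py <<'E'
import numpy as np,cv2
def ray(c,u,v):
    d=np.array([(u-c["cx"])/c["fx"],(v-c["cy"])/c["fy"],1.]);R=c["R"]
    return -R.T@c["t"],R.T@d
def onz(c,u,v,z):
    o,d=ray(c,u,v);return o+d*(z-o[2])/d[2]
def tri(c1,p1,c2,p2):
    A=[];b=[]
    o1,d1=ray(c1,*p1);o2,d2=ray(c2,*p2);d1/=np.linalg.norm(d1);d2/=np.linalg.norm(d2)
    M=sum(np.eye(3)-np.outer(d,d) for d in(d1,d2));r=sum((np.eye(3)-np.outer(d,d))@o for o,d in((o1,d1),(o2,d2)))
    X=np.linalg.solve(M,r);return X,np.linalg.norm(np.cross(X-o1,d1)),
def proj(c,X):
    x=c["R"]@X+c["t"];return c["fx"]*x[0]/x[2]+c["cx"],c["fy"]*x[1]/x[2]+c["cy"]
H={"red":[(0,8),(172,180)],"yellow":[(17,28)],"green":[(50,70)]}
def mask(c,col,smin=140,vmin=60):
    h=cv2.cvtColor(c["color"],cv2.COLOR_RGB2HSV);m=0
    for a,b in H[col]: m=m|cv2.inRange(h,(a,smin,vmin),(b,255,255))
    return m
def blobs(m,amin=20):
    n,l,s,ce=cv2.connectedComponentsWithStats(m)
    return [(int(s[i,4]),ce[i].round(1).tolist(),s[i,:4].tolist()) for i in range(1,n) if s[i,4]>=amin]
E
python3 - <<'E'
from h import *
for n in("top","scene"):
    c=dict(np.load(n+"0.npz"))
    for col in H: print(n,col,blobs(mask(c,col)))
    # holes: darker pixels inside block
    h=cv2.cvtColor(c["color"],cv2.COLOR_RGB2HSV)
    pts={"top":[(318,206),(344,202),(371,198)],"scene":[(452,457),(415,452),(377,448)]}[n]
    for p in pts:
        u,v=int(p[0]*.64),int(p[1]*.64); print(h[v,u],h[v-8,u],c["z_map"][v-8,u], onz(c,p[0]*.64,p[1]*.64,.064).round(3))
E
```

```text
top red [(83, [377.3, 154.1], [373, 148, 12, 12]), (98, [368.0, 169.2], [363, 163, 12, 13])]
top yellow [(57, [334.7, 164.8], [331, 160, 9, 10]), (77, [327.7, 178.9], [323, 173, 12, 12])]
top green []
[ 16 106 132] [ 19  80 236] 1.4928516 [0.637 0.297 0.064]
[ 15 104 132] [ 19  79 237] 1.4954308 [0.648 0.238 0.064]
[ 17  94 109] [ 17  88 229] 1.4892111 [0.659 0.176 0.064]
scene red [(106, [88.0, 194.0], [81, 187, 13, 13]), (92, [105.5, 197.1], [100, 192, 12, 11])]
scene yellow [(29, [113.4, 14.8], [109, 10, 11, 13]), (82, [24.0, 23.1], [10, 17, 28, 14]), (21, [9.1, 50.4], [5, 47, 8, 8]), (23, [493.3, 98.4], [489, 93, 9, 10]), (20, [497.1, 143.5], [494, 138, 8, 10]), (34, [305.8, 189.4], [303, 182, 7, 15]), (77, [141.8, 195.6], [136, 189, 11, 12]), (25, [508.9, 196.8], [507, 190, 5, 15]), (64, [156.1, 198.8], [152, 194, 10, 10]), (49, [311.0, 207.6], [308, 197, 8, 21]), (25, [489.3, 200.5], [484, 196, 13, 9]), (25, [508.7, 218.4], [507, 214, 5, 11]), (30, [501.7, 234.3], [499, 229, 6, 14]), (20, [206.6, 275.4], [204, 273, 6, 7]), (474, [253.9, 282.6], [217, 273, 86, 21]), (26, [501.5, 287.5], [498, 281, 10, 13]), (23, [325.8, 289.8], [324, 284, 4, 11]), (87, [322.8, 303.7], [316, 296, 12, 14]), (21, [502.7, 313.5], [499, 310, 8, 8]), (22, [500.4, 347.6], [496, 345, 9, 7]), (23, [477.8, 372.2], [476, 366, 4, 14])]
scene green [(74, [133.5, 193.2], [129, 189, 10, 9]), (632, [381.1, 294.6], [364, 275, 34, 39])]
[ 16 140 129] [ 16 146 220] 1.2724849 [0.641 0.304 0.064]
[ 16 140 131] [ 18 139 241] 1.2823688 [0.65  0.242 0.064]
[ 16 148 129] [ 18 140 236] 1.2832286 [0.662 0.179 0.064]
```

```bash
python3 - <<'E'
from h import *
t=dict(np.load("top0.npz"));s=dict(np.load("scene0.npz"))
for n,tu,tl,su,sl in(("red",(377.3,154.1),(368,169.2),(88,194),(105.5,197.1)),("yel",(334.7,164.8),(327.7,178.9),(141.8,195.6),(156.1,198.8))):
    a,e1=tri(t,tu,s,su);b,e2=tri(t,tl,s,sl);d=a-b;L=np.linalg.norm(d)
    print(n,a.round(4),b.round(4),e1,e2,"yaw",np.arctan2(d[1],d[0]),"lean",np.degrees(np.arccos(d[2]/L)),L)
E
```

```text
red [ 0.5512 -0.3054  0.1361] [ 0.5117 -0.2912  0.0677] 0.001392935450699499 0.002224145740740098 yaw -0.3451454518060374 lean 31.489197891883407 0.08024811677985516
yel [ 0.5113 -0.1601  0.1332] [ 0.4736 -0.1469  0.066 ] 0.0014954898583640736 0.0030316102691035005 yaw -0.3379012846265596 lean 30.768807919031545 0.07819772305268978
```

Call:
servo_tool:
  commands:
    - [[0, 0, -20], 0, 85]
    - [[0, 0, -30], 0, 85]
    - [[-20, -20, -30], -0.04, 85]
    - [[-30, -33, 0], 0, 85]
    - [[-30, -33, 0], 0, 85]
    - [[-30, -33, 0], 0, 85]
    - [[-30, -33, 0], 0, 85]
    - [[-30, -33, 0], 0, 85]
    - [[-30, -33, 0], 0, 85]
    - [[-30, -33, 0], 0, 85]
    - [[-30, -33, 0], 0, 85]
    - [[-30, -33, 0], 0, 85]
    - [[-30, -33, 0], 0, 85]
    - [[-30, -33, 0], 0, 85]
    - [[-30, -33, 0], 0, 85]
    - [[-30, -33, 0], 0, 85]
    - [[-30, -33, 0], 0, 85]
    - [[-30, -33, 0], 0, 85]
    - [[-20, -20, 0], 0, 85]
    - [[0, 0, 0], 0, 85]

```text
time_s: 2.6
eef_pos: [0.4956, -0.1367, 0.3324]
eef_rot: [-0.001, 0.171, 0.985, 0.0]
wrist_force: [-0.8, -0.1, 0.2]
opening: 0.998
grasp_force: 0.0
```

```bash
python3 - <<'E'
from bench import ctrl
from h import *
c=ctrl.camera("wrist"); np.savez("w1.npz",**c); cv2.imwrite("pics/w1.png",c["color"][:,:,::-1])
o=ctrl.get_obs();print(o["eef_pos"],o["eef_rot"],o["time_s"]);print(c["fx"],c["R"].round(3).tolist(),-c["R"].T@c["t"])
E
```

```text
[ 0.49525241 -0.1354882   0.33250735] [-8.65930321e-04  1.70758207e-01  9.85312502e-01  3.98757991e-04] 2.65
281.7300652232633 [[0.338, 0.941, 0.0], [0.902, -0.324, 0.287], [0.27, -0.097, -0.958]] [ 0.4261411  -0.11228438  0.45342093]
```

View pics/w1.png

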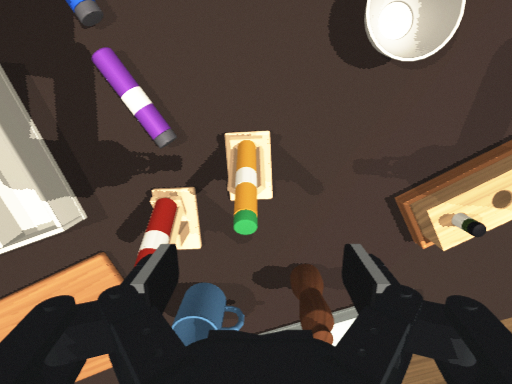

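The wrist view shows the yellow tube nearly along the image columns, with its cap at (245,222), midway between the fingers. The red tube at (158,225) is partly hidden by the left finger.

```bash
cat >> h.py <<'E'
def tubefix(c,m,yaw,r,box=None):
    u=np.array([np.cos(yaw),np.sin(yaw),0]);v=np.array([-u[1],u[0],0]);z=np.array([0,0,1.]);a=np.radians(28)
    d=u*np.sin(a)+z*np.cos(a);n=-u*np.cos(a)+z*np.sin(a)
    vs,us=np.nonzero(m);k=c["z_map"][vs,us]>0;us,vs=us[k],vs[k];dz=c["z_map"][vs,us]
    X=np.stack([(us-c["cx"])/c["fx"]*dz,(vs-c["cy"])/c["fy"]*dz,dz],1);W=(X-c["t"])@c["R"]
    sd,sv,sn=W@d,W@v,W@n
    e=np.percentile(sd,99);vm=(np.percentile(sv,1)+np.percentile(sv,99))/2;no=np.percentile(sn,95)-r
    P=lambda s:d*(e-.150+s)+v*vm+n*no
    print("n",len(sd),"width",np.ptp(np.percentile(sv,[1,99])),"pinch126",P(.126).round(4),"base",P(0).round(4))
def near(m,x,y,w,h):
    q=np.zeros_like(m);q[y:y+h,x:x+w]=m[y:y+h,x:x+w];return q
E
python3 - <<'E'
from h import *
w=dict(np.load("w1.npz"));t=dict(np.load("top0.npz"));s=dict(np.load("scene0.npz"))
print([blobs(mask(w,k),60) for k in H])
m=near(mask(w,"yellow")|mask(w,"green"),220,130,55,115)
# axis direction from the long mask, via two end rows on the pad-level heights
ys,xs=np.nonzero(m);print(np.polyfit(ys,xs,1))
for yaw in(-.33,-.35): tubefix(w,m,yaw,.013)
mt=near(mask(t,"yellow")|mask(t,"green",80,40),318,150,28,40);print(mt.sum()/255);tubefix(t,mt,-.34,.013)
ms=near(mask(s,"yellow")|mask(s,"green"),125,185,40,22);tubefix(s,ms,-.34,.013)
tubefix(t,near(mask(t,"red"),355,140,40,40),-.34,.016)
# foot corners of rest_a: pale wood, in wrist
h=cv2.cvtColor(w["color"],cv2.COLOR_RGB2HSV);f=near(cv2.inRange(h,(8,20,120),(28,139,255)),215,120,70,90)
b=blobs(f,40);print(b);cn=max(cv2.findContours(f,0,2)[0],key=cv2.contourArea);R=cv2.minAreaRect(cn);print(R)
cs=cv2.boxPoints(R);print([onz(w,*p,.0).round(4) for p in cs])
E
```

```text
[[(765, [162.4, 215.7], [145, 198, 32, 39]), (148, [143.3, 254.3], [134, 248, 22, 19])], [(489, [246.3, 154.6], [237, 140, 20, 31]), (593, [245.6, 197.4], [234, 182, 24, 35])], [(476, [245.0, 222.3], [234, 210, 23, 25])]]
[-1.74370608e-02  2.49004372e+02]
n 1552 width 0.024637009894427662 pinch126 [ 0.5215 -0.1641  0.1558] base [ 0.4655 -0.145   0.0446]
n 1552 width 0.02554600774571577 pinch126 [ 0.5213 -0.1646  0.1558] base [ 0.4657 -0.1443  0.0446]
187.0
n 185 width 0.024489294597027686 pinch126 [ 0.5212 -0.1653  0.1585] base [ 0.4654 -0.1456  0.0472]
n 214 width 0.11761960496979038 pinch126 [ 0.5106 -0.2057  0.1568] base [ 0.4548 -0.186   0.0455]
n 180 width 0.027834277546587502 pinch126 [ 0.5529 -0.306   0.1419] base [ 0.4972 -0.2863  0.0306]
[(1903, [249.3, 160.6], [224, 130, 49, 71])]
((248.57736206054688, 165.4696044921875), (69.00975036621094, 45.98897933959961), 86.98721313476562)
[array([ 0.4367, -0.1763,  0.    ]), array([ 0.4576, -0.1071,  0.    ]), array([ 0.5667, -0.1386,  0.    ]), array([ 0.5445, -0.213 ,  0.    ])]
```

Call:
servo_tool:
  commands:
    - [[-17, -9, 0], 0, 85]
    - [[-17, -9, 20], 0, 85]
    - [[0, 0, 40], 0, 85]
    - [[0, 0, 40], 0, 85]
    - [[0, 0, 40], 0, 85]
    - [[0, 0, 20], 0, 85]
    - [[0, 0, 13], 0, 85]
    - [[0, 0, 0], 0, 60]
    - [[0, 0, 0], 0, 45]

```text
time_s: 3.78
eef_pos: [0.5222, -0.1636, 0.1615]
eef_rot: [0.001, 0.17, 0.985, -0.0]
wrist_force: [0.4, 1.1, -0.4]
opening: 0.598
grasp_force: 0.0
```

```bash
python3 - <<'E'
from bench import ctrl
from h import *
c=ctrl.camera("wrist"); np.savez("w2.npz",**c); cv2.imwrite("pics/w2.png",c["color"][:,:,::-1])
o=ctrl.get_obs();print(o["eef_pos"],o["eef_rot"],o["opening"])
print([blobs(mask(c,k),60) for k in H])
m=mask(c,"yellow")|mask(c,"green");tubefix(c,near(m,200,100,100,180),-.34,.013)
E
```

```text
[ 0.5222717  -0.16371409  0.16160983] [ 1.05920159e-03  1.69960812e-01  9.85450186e-01 -3.63190478e-04] 0.5326285828537566
[[(2785, [107.9, 252.1], [71, 217, 67, 69])], [(1570, [256.4, 143.4], [238, 117, 39, 57]), (3148, [259.0, 233.7], [234, 196, 53, 80])], [(2554, [260.4, 291.5], [234, 265, 55, 53])]]
n 5326 width 0.025633658542167065 pinch126 [ 0.5172 -0.1635  0.1479] base [ 0.4615 -0.1438  0.0367]
```

View pics/w2.png

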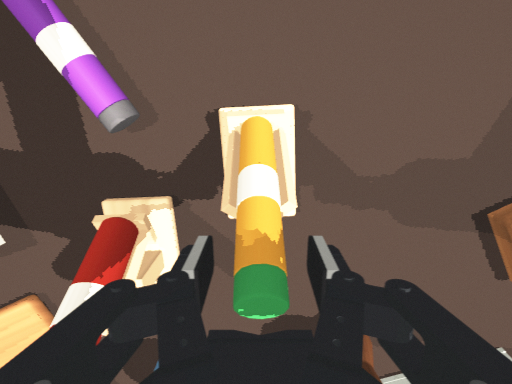

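The tube sits centred between the open fingers (cap (260,290), pads at columns 195 and 325), so I'm closing.

Call:
servo_tool:
  commands:
    - [[0, 0, 1], 0, 35]
    - [[0, 0, 1], 0, 30]
    - [[0, 0, 0], 0, 26]
    - [[0, 0, 0], 0, 23]
    - [[0, 0, 0], 0, 20]
    - [[0, 0, 0], 0, 20]
    - [[0, 0, 0], 0, 20]

```text
time_s: 4.7
eef_pos: [0.5217, -0.1639, 0.1587]
eef_rot: [0.0, 0.17, 0.985, -0.0]
wrist_force: [-1.6, -1.7, 5.6]
opening: 0.29
grasp_force: 58.7
```

Call:
servo_tool:
  commands:
    - [[2, 0, -1], 0, 20]
    - [[3, 0, -1.6], 0, 20]
    - [[3, 0, -1.6], 0, 20]
    - [[3.5, 0, -1.8], 0, 20]
    - [[0, 0, 0], 0, 20]

```text
time_s: 5.32
eef_pos: [0.5109, -0.1595, 0.1648]
eef_rot: [0.001, 0.17, 0.985, 0.0]
wrist_force: [4.9, -1.7, 3.1]
opening: 0.288
grasp_force: 58.5
```

```bash
cat >> h.py <<'E'
def lean(c,box):
    # yellow tube axis from depth points: principal direction
    x,y,w,h=box;m=near(mask(c,"yellow")|mask(c,"green"),*box);vs,us=np.nonzero(m);dz=c["z_map"][vs,us]
    X=np.stack([(us-c["cx"])/c["fx"]*dz,(vs-c["cy"])/c["fy"]*dz,dz],1);W=(X-c["t"])@c["R"];W=W[dz>0]
    d=np.linalg.svd(W-W.mean(0),full_matrices=False)[2][0];d*=np.sign(d[2]);print("axis",d.round(3),"lean",np.degrees(np.arccos(d[2])).round(1),len(W))
E
python3 - <<'E'
from bench import ctrl
from h import *
c=ctrl.camera("wrist")
w2=dict(np.load("w2.npz"));lean(w2,(200,90,100,240))
print([blobs(mask(c,k),60) for k in H]);lean(c,(200,90,100,240))
o=ctrl.get_obs();print(o["eef_pos"],o["wrist_force"])
E
```

```text
axis [ 0.461 -0.141  0.876] lean 28.8 7239
[[(2754, [112.0, 264.1], [77, 228, 64, 71])], [(1595, [258.1, 145.3], [239, 118, 39, 58]), (3241, [259.4, 237.0], [233, 199, 55, 79])], [(2656, [260.0, 295.8], [232, 269, 57, 54])]]
axis [ 0.46  -0.152  0.875] lean 28.9 7463
[ 0.5109738  -0.1595472   0.16472853] [ 3.96206033 -0.84058041  3.50354352]
```

Call:
servo_tool:
  commands:
    - [[-4, 0, 2], 0, 20]
    - [[-4, 0, 2], 0, 20]
    - [[-3.5, 0, 2], 0, 20]
    - [[0, 0, 0], 0, 20]
    - [[0.5, 0, 1], 0, 20]
    - [[0, 0, 0], 0, 20]

```text
time_s: 6.12
eef_pos: [0.5215, -0.1639, 0.1586]
eef_rot: [0.0, 0.17, 0.985, -0.0]
wrist_force: [2.1, -1.2, 12.0]
opening: 0.286
grasp_force: 59.0
```

Call:
servo_tool:
  commands:
    - [[0.5, 0, 1], 0, 20]
    - [[0.5, 0, 0.8], 0, 20]
    - [[2, 0, -0.8], 0, 20]
    - [[2, 0, -0.8], 0, 20]
    - [[2, 0, -0.8], 0, 20]
    - [[0, 0, 0], 0, 20]

```text
time_s: 6.88
eef_pos: [0.5179, -0.1627, 0.1607]
eef_rot: [0.005, 0.17, 0.985, -0.001]
wrist_force: [10.3, -2.8, 8.2]
opening: 0.294
grasp_force: 59.1
```

```bash
python3 - <<'E'
from bench import ctrl
from h import *
c=ctrl.camera("wrist")
lean(c,(200,90,100,240))
o=ctrl.get_obs();print(o["eef_pos"],o["wrist_force"])
E
```

```text
axis [ 0.494 -0.174  0.852] lean 31.6 7823
[ 0.51788418 -0.16273233  0.1606501 ] [ 9.52612684 -2.24660169  7.52097342]
```

Call:
servo_tool:
  commands:
    - [[-0.5, 0, -3], 0, 20]
    - [[0, 0, -10], 0, 20]
    - [[0, 0, -20], 0, 20]
    - [[0, 0, -30], 0, 20]
    - [[0, 0, -30], 0, 20]
    - [[0, 0, -30], 0, 20]
    - [[0, 0, -20], 0, 20]
    - [[0, 0, 0], 0, 20]

```text
time_s: 7.92
eef_pos: [0.5146, -0.161, 0.3015]
eef_rot: [-0.0, 0.17, 0.985, -0.0]
wrist_force: [-0.2, -0.7, -1.7]
opening: 0.287
grasp_force: 58.9
```

```bash
python3 - <<'E'
from bench import ctrl
from h import *
c=ctrl.camera("wrist");np.savez("w3.npz",**c)
lean(c,(200,90,100,240))
o=ctrl.get_obs();print(o["eef_pos"],o["wrist_force"])
t=dict(np.load("top0.npz"));s=dict(np.load("scene0.npz"))
tiles=[]
for c2,(x,y,w,h) in((t,(160,105,120,55)),(s,(185,260,160,65))):
    k=6 if c2 is t else 5
    tiles.append(cv2.resize(c2["color"][y:y+h,x:x+w,::-1],None,fx=k,fy=k,interpolation=cv2.INTER_CUBIC))
W=max(i.shape[1] for i in tiles);tiles=[cv2.copyMakeBorder(i,0,0,0,W-i.shape[1],0) for i in tiles]
im=np.vstack(tiles);print(im.shape,"top 6x at (160,105); scene 5x at (185,260), yoff 330");cv2.imwrite("pics/rack.png",im[:600])
# hole centroids: dark wood inside block
for n,c2,box,a in(("top",t,(195,120,50,20),1),("scene",s,(228,275,72,30),1)):
    g=cv2.cvtColor(c2["color"],cv2.COLOR_RGB2HSV)[:,:,2];m=near((g<185).astype(np.uint8)*255,*box);print(n,blobs(m,15))
E
```

```text
axis [ 0.488 -0.177  0.855] lean 31.3 7830
[ 0.51417343 -0.16074152  0.30011967] [ 0.5429432   0.51391211 -2.21821006]
(655, 800, 3) top 6x at (160,105); scene 5x at (185,260), yoff 330
top [(27, [200.8, 120.5], [195, 120, 16, 3]), (47, [237.3, 126.4], [234, 123, 8, 8]), (66, [219.8, 128.9], [216, 125, 9, 9]), (107, [200.9, 131.9], [195, 126, 13, 14]), (53, [235.5, 138.2], [221, 136, 24, 4])]
scene [(106, [285.7, 276.2], [262, 275, 38, 5]), (73, [240.8, 286.1], [236, 282, 11, 9]), (99, [265.5, 288.7], [259, 284, 13, 11]), (157, [291.3, 291.2], [282, 284, 18, 16]), (136, [243.3, 302.6], [228, 299, 44, 6])]
```

View pics/rack.png

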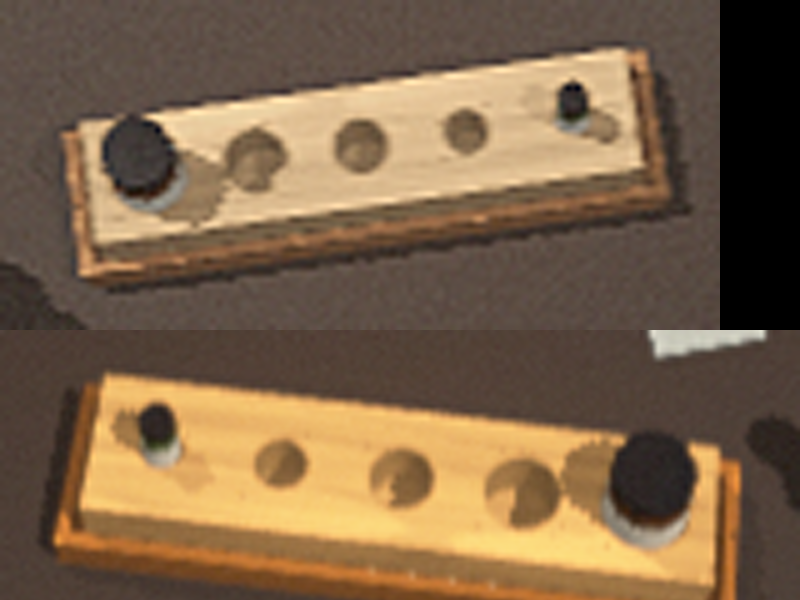

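The crop shows the rack in both views. The 26 mm hole is at (466,131) and the 32 mm hole at (360,147) in the top tile, and the -y end rim runs from (650,55) to (668,195).

```bash
python3 - <<'E'
from h import *
t=dict(np.load("top0.npz"));s=dict(np.load("scene0.npz"))
for n,p,q in(("26",(237.3,126.4),(240.8,286.1)),("32",(219.8,128.9),(265.5,288.7))):
    print(n,onz(t,*p,.064).round(4),onz(s,*q,.064).round(4),tri(t,p,s,q))
f=lambda a,b:(160+a/6-.4,105+b/6-.4)
for a in((650,55),(668,195),(75,275),(72,130)): print(onz(t,*f(*a),.03).round(4))
g=lambda a,b:(185+a/5-.4,260+(b-330)/5-.4)
for a in((60,548),(98,380),(738,462)): print(onz(s,*g(*a),.03).round(4))
E
```

```text
26 [0.66   0.1763 0.064 ] [0.6608 0.1769 0.064 ] (array([0.66033345, 0.17652108, 0.062801  ]), np.float64(0.00016303709439503955))
32 [0.6492 0.2391 0.064 ] [0.6489 0.2412 0.064 ] (array([0.6490732 , 0.24017411, 0.06367475]), np.float64(0.0010370960416270529))
[0.7215 0.0654 0.03  ]
[0.6326 0.0528 0.03  ]
[0.574  0.4139 0.03  ]
[0.6652 0.4201 0.03  ]
[0.7277 0.0738 0.03  ]
[0.6307 0.0604 0.03  ]
[0.576 0.409 0.03 ]
```

Call:
servo_tool:
  commands:
    - [[-10, 15, 0], 0, 20]
    - [[-17, 25, 0], 0, 20]
    - [[-17, 25, 0], 0, 20]
    - [[-17, 25, 0], 0, 20]
    - [[-17, 25, 0], 0, 20]
    - [[-17, 25, 0], 0, 20]
    - [[-17, 25, 0], 0, 20]
    - [[-12, 20, 0], 0, 20]
    - [[0, 0, 0], 0.1, 20]
    - [[0, 0, 0], 0.16, 20]
    - [[0, 0, 0], 0.16, 20]
    - [[0, 0, 0], 0.16, 20]
    - [[0, 0, 0], 0.16, 20]
    - [[0, 0, 0], 0.16, 20]
    - [[0, 0, 0], 0.16, 20]
    - [[0, 0, 0], 0, 20]

```text
time_s: 9.98
eef_pos: [0.6935, -0.0274, 0.2988]
eef_rot: [-0.001, 0.644, 0.765, -0.001]
wrist_force: [-0.1, -0.4, -2.0]
opening: 0.289
grasp_force: 59.0
```

```bash
python3 - <<'E'
from bench import ctrl
from h import *
c=ctrl.camera("wrist");np.savez("w4.npz",**c);s=ctrl.camera("scene");np.savez("s4.npz",**s)
o=ctrl.get_obs();print(o["eef_pos"],o["eef_rot"],o["q"])
cv2.imwrite("pics/w4.png",np.hstack([c["color"],cv2.resize(s["color"][200:360,60:290],(0,0),fx=1.25,fy=2.4)])[:,:,::-1])
w=o["eef_rot"];x=2*w[1]*w[2];print("tooly yaw",np.arctan2(1-2*w[1]**2-2*0+0-1+2*w[2]**2-(1-2*w[1]**2)*0-1+1,1)if 0 else np.arctan2(w[2]**2-w[1]**2,x))
E
```

```text
[ 0.69360834 -0.02770924  0.2994529 ] [-9.81869900e-04  6.43483497e-01  7.65459207e-01 -4.76013790e-04] [-2.10489720e-01  4.15087677e-01  1.21932639e+00  8.11752552e-05
  1.50935943e+00 -3.83209190e-01]
tooly yaw 0.17271439743021685
```

View pics/w4.png

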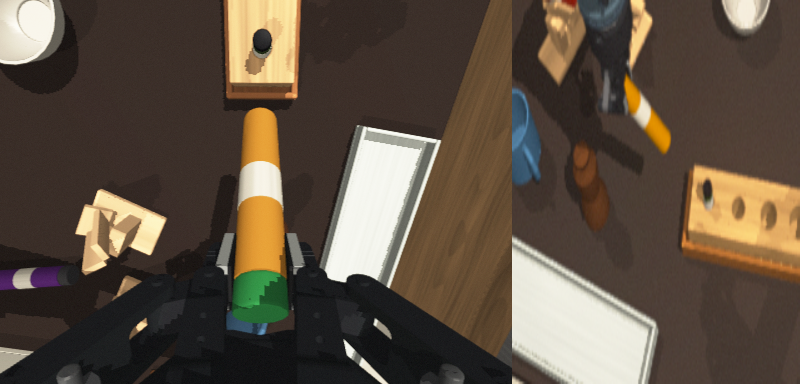

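The wrist view shows the tube pointing squarely at the rack's end rim (row 98, columns 227 to 297). The inset shows the mill clear to the left.

```bash
python3 - <<'E'
from h import *
c=dict(np.load("w4.npz"));print([onz(c,u,98,.03).round(4) for u in(227,262,297)],onz(c,262,93,.03).round(4))
s=dict(np.load("s4.npz"))
print([blobs(mask(s,"yellow"),40) if 0 else 0]);m=near(mask(s,"yellow"),145,230,45,50);print(blobs(m,15));lean(c,(200,90,100,240))
print(c["z_map"][112,260],onz(c,260,110,.19).round(3))
E
```

```text
[array([0.6345, 0.0535, 0.03  ]), array([0.6796, 0.0613, 0.03  ]), array([0.7247, 0.0691, 0.03  ])] [0.6786 0.0673 0.03  ]
[0]
[(138, [155.7, 239.3], [150, 231, 13, 17]), (219, [176.7, 254.9], [166, 245, 21, 19])]
axis [ 0.087 -0.536  0.84 ] lean 32.9 7465
0.20883082 [0.68  0.045 0.19 ]
```

Call:
servo_tool:
  commands:
    - [[0, 0, 20], 0, 20]
    - [[0, 0, 35], 0, 20]
    - [[0, 0, 40], 0, 20]
    - [[0, 0, 40], 0, 20]
    - [[0, 0, 25], 0, 20]
    - [[0, 0, 10], 0, 20]
    - [[0, 0, 3], 0, 20]
    - [[0, 0, 0], 0, 20]
    - [[5, 0, 0], 0, 20]
    - [[5, 0, 0], 0, 20]
    - [[4, 0, 0], 0, 20]
    - [[4, 0, 0], 0, 20]
    - [[4, 0, -1], 0, 20]
    - [[4, 0, -1], 0, 20]
    - [[0, 0, 0], 0, 20]

```text
time_s: 11.95
eef_pos: [0.6907, -0.0045, 0.1315]
eef_rot: [0.002, 0.645, 0.764, -0.0]
wrist_force: [0.4, -5.1, 1.6]
opening: 0.292
grasp_force: 60.0
```

```bash
python3 - <<'E'
from bench import ctrl
from h import *
c=ctrl.camera("wrist");lean(c,(200,60,100,280));cv2.imwrite("pics/w5.png",c["color"][:,:,::-1])
o=ctrl.get_obs();print(o["eef_pos"],o["eef_rot"],o["wrist_force"])
E
```

```text
axis [ 0.075 -0.482  0.873] lean 29.2 7142
[ 0.69069467 -0.00455992  0.1314744 ] [ 2.41473590e-03  6.45002702e-01  7.64176456e-01 -1.64210706e-04] [ 1.57959006 -6.3883897   1.82958071]
```

View pics/w5.png

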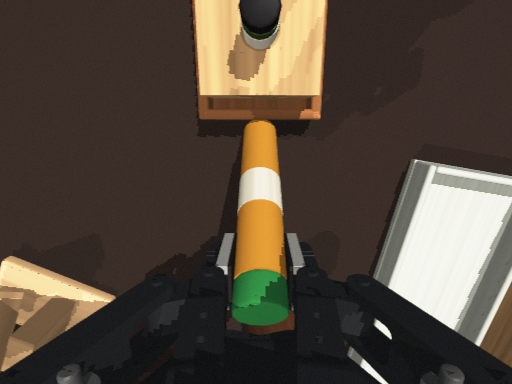

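The tube's base is now against the rim (row 120) and the lean has begun to shrink, so I'm continuing.

Call:
servo_tool:
  commands:
    - [[4, 0, -0.5], 0, 20]
    - [[4, 0, -0.5], 0, 20]
    - [[4, 0, -0.5], 0, 20]
    - [[4, 0, -0.5], 0, 20]
    - [[4, 0, -0.5], 0, 20]
    - [[4, 0, -0.5], 0, 20]
    - [[4, 0, -0.5], 0, 20]
    - [[4, 0, -0.5], 0, 20]
    - [[4, 0, 0], 0, 20]
    - [[4, 0, 0], 0, 20]
    - [[4, 0, 0], 0, 20]
    - [[3, 0, 0], 0, 20]
    - [[0, 0, 0], 0, 20]

```text
time_s: 13.62
eef_pos: [0.6823, 0.0428, 0.1347]
eef_rot: [0.001, 0.645, 0.764, -0.0]
wrist_force: [1.0, -6.0, 2.1]
opening: 0.295
grasp_force: 59.2
```

```bash
python3 - <<'E'
from bench import ctrl
from h import *
c=ctrl.camera("wrist");np.savez("w6.npz",**c);lean(c,(200,60,100,280))
o=ctrl.get_obs();print(o["eef_pos"],o["eef_rot"],o["wrist_force"])
s=ctrl.camera("scene");np.savez("s6.npz",**s);t=ctrl.camera("top");np.savez("t6.npz",**t)
im=np.hstack([c["color"][:,130:390],cv2.resize(s["color"][200:328,150:310],None,fx=3,fy=3)]);cv2.imwrite("pics/w6.png",im[:,:,::-1])
E
```

```text
axis [ 0.016 -0.162  0.987] lean 9.4 5657
[0.68230673 0.04274894 0.13475161] [1.38352359e-03 6.44890460e-01 7.64273759e-01 3.37441923e-05] [ 2.00040814 -5.35440267  1.64448642]
```

View pics/w6.png

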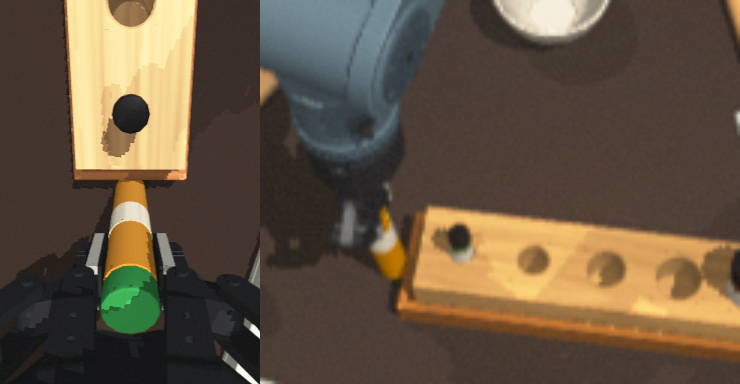

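The tube is nearly upright against the rim, so I'm finishing the last millimetres.

Call:
servo_tool:
  commands:
    - [[2, 0, 0], 0, 20]
    - [[2, 0, 0], 0, 20]
    - [[2, 0, 0], 0, 20]
    - [[1, 0, 0], 0, 20]
    - [[0, 0, 0], 0, 20]

```text
time_s: 14.4
eef_pos: [0.6806, 0.0503, 0.1342]
eef_rot: [0.0, 0.645, 0.764, 0.0]
wrist_force: [2.2, -4.9, 2.0]
opening: 0.285
grasp_force: 59.3
```

```bash
cat >> h.py <<'E'
def edges(c,box,cols=("yellow","green")):
    # held tube in wrist view -> plane of cap-end disc etc.: print body blob rows and axis
    x,y,w,h=box;m=near(sum(mask(c,k) for k in cols),*box);return m
E
python3 - <<'E'
from bench import ctrl
from h import *
c=ctrl.camera("wrist");np.savez("w7.npz",**c);lean(c,(200,60,100,280))
o=ctrl.get_obs();print(o["eef_pos"],o["wrist_force"],o["torque"])
print([blobs(mask(c,k),60) for k in ("yellow","green")])
E
```

```text
axis [ 0.009 -0.105  0.994] lean 6.0 5383
[0.68057977 0.05030007 0.13414408] [ 0.79020856 -4.7523551   2.66132614] [-1.20601987 -0.36244966 -0.00841297]
[[(506, [260.4, 199.9], [243, 189, 34, 27]), (1629, [260.2, 248.9], [233, 224, 54, 57])], [(3287, [259.8, 299.7], [230, 266, 61, 68])]]
```

```bash
cat >> h.py <<'E'
def gen(c,cols,amin=200,rows=None):
    m=sum(mask(c,k) for k in cols)
    if rows: m=near(m,0,rows[0],512,rows[1]-rows[0])
    P=[]
    for y in range(384):
        xs=np.nonzero(m[y,200:320])[0]+200
        if len(xs)<15: continue
        xm=int(round((xs[0]+xs[-1])/2));q=[c["z_map"][y,x] for x in range(xm-2,xm+3) if c["z_map"][y,x]>0]
        if q: z=np.median(q);P.append(c["R"].T@(np.array([(xm-c["cx"])/c["fx"]*z,(y-c["cy"])/c["fy"]*z,z])-c["t"]))
    P=np.array(P);return P
def genlean(c,cols,rows=None):
    P=gen(c,cols,rows=rows);h=c["R"][0];u=np.array([-h[1],h[0]]);u=-u*np.sign(u@c["R"][2,:2])*-1 # forward (toward +u)
    s=P[:,:2]@u
    a=np.polyfit(P[:,2],s,1);r=s-np.polyval(a,P[:,2]);k=abs(r)<.003;a=np.polyfit(P[k,2],s[k],1)
    print("gen n",k.sum(),"z",P[k,2].min().round(3),P[k,2].max().round(3),"lean deg",np.degrees(np.arctan(a[0])).round(2),"rms mm",(1e3*(s[k]-np.polyval(a,P[k,2])).std()).round(2));return a
E
python3 - <<'E'
from h import *
for n,r in(("w2",(100,262)),("w6",(0,260)),("w7",(0,262))): genlean(dict(np.load(n+".npz")),("yellow",),r)
E
```

```text
gen n 113 z 0.055 0.168 lean deg 27.97 rms mm 0.26
gen n 60 z 0.029 0.139 lean deg 5.02 rms mm 0.17
gen n 55 z 0.032 0.141 lean deg 1.55 rms mm 0.17
```

Call:
servo_tool:
  commands:
    - [[1, 0, 0], 0, 20]
    - [[1, 0, 0], 0, 20]
    - [[1, 0, 0], 0, 20]
    - [[0, 0, 0], 0, 20]

```text
time_s: 14.95
eef_pos: [0.6799, 0.0531, 0.1339]
eef_rot: [0.0, 0.645, 0.764, -0.0]
wrist_force: [1.9, -5.2, 1.5]
opening: 0.289
grasp_force: 59.4
```

```bash
python3 - <<'E'
from bench import ctrl
from h import *
c=ctrl.camera("wrist");genlean(c,("yellow",),(0,262))
o=ctrl.get_obs();print(o["eef_pos"],o["eef_rot"],o["wrist_force"],o["torque"])
E
```

```text
gen n 52 z 0.034 0.141 lean deg 0.2 rms mm 0.14
[0.67992098 0.05307716 0.1339367 ] [ 2.98992864e-04  6.44898000e-01  7.64268572e-01 -1.73137717e-04] [ 0.4771867 -6.3502954  1.4360629] [-1.4036792  -0.33217177  0.04350356]
```

Call:
servo_tool:
  commands:
    - [[-3, 0, 0], 0, 20]
    - [[-4, 0, -5], 0, 20]
    - [[0, 0, -20], 0, 20]
    - [[0, 0, -35], 0, 20]
    - [[0, 0, -35], 0, 20]
    - [[0, 0, -25], 0, 20]
    - [[0, 0, -5], 0, 20]
    - [[15, 0, 0], 0, 20]
    - [[20, 1, 0], 0, 20]
    - [[20, 1, 0], 0, 20]
    - [[20, 0, 0], 0, 20]
    - [[12, 0, 0], 0, 20]
    - [[0, 0, 0], 0, 20]
    - [[0, 0, 0], 0, 20]

```text
time_s: 16.75
eef_pos: [0.6684, 0.1322, 0.2589]
eef_rot: [0.0, 0.645, 0.764, -0.0]
wrist_force: [0.1, -1.0, -1.2]
opening: 0.29
grasp_force: 59.2
```

```bash
cat >> h.py <<'E'
def hole(c,box,thr=None):
    x,y,w,h=box;g=cv2.cvtColor(c["color"],cv2.COLOR_RGB2HSV)[y:y+h,x:x+w,2]
    t,m=cv2.threshold(cv2.GaussianBlur(g,(3,3),0),0,255,cv2.THRESH_BINARY_INV+cv2.THRESH_OTSU)
    return t,m
E
python3 - <<'E'
from bench import ctrl
from h import *
c=ctrl.camera("wrist");np.savez("w8.npz",**c);a=genlean(c,("yellow",),(0,262))
o=ctrl.get_obs();print(o["eef_pos"],o["eef_rot"],o["wrist_force"])
cv2.imwrite("pics/w8.png",c["color"][:,:,::-1]);print(c["R"].round(3).tolist())
print(proj(c,np.array([.6603,.1767,.064])),proj(c,np.array([.649,.240,.064])))
E
```

```text
gen n 58 z 0.143 0.265 lean deg 1.11 rms mm 0.16
[0.66850483 0.1319212  0.2589223 ] [ 1.48021500e-04  6.45179312e-01  7.64031169e-01 -8.25430137e-05] [ 0.41340221  0.23918919 -0.50963563]
[[0.986, 0.168, 0.0], [0.16, -0.944, 0.288], [0.049, -0.284, -0.958]]
(np.float64(259.91541836681176), np.float64(137.2864606180026)) (np.float64(259.40307471114915), np.float64(74.16215626533906))
```

View pics/w8.png

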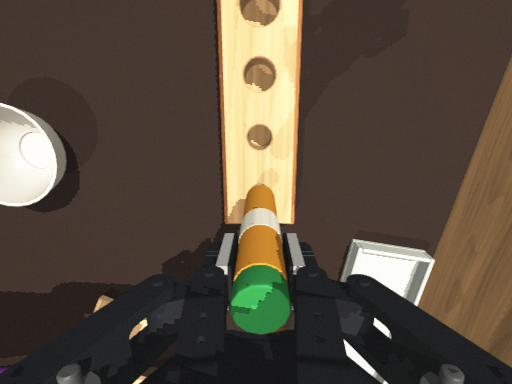

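```bash
cat >> h.py <<'E'
def holectr(c,guess,win=26,dark=None):
    x,y=int(guess[0])-win,int(guess[1])-win
    g=cv2.GaussianBlur(cv2.cvtColor(c["color"],cv2.COLOR_RGB2HSV)[y:y+2*win,x:x+2*win,2],(3,3),0)
    t,m=cv2.threshold(g,0,255,cv2.THRESH_BINARY_INV+cv2.THRESH_OTSU)
    best=None
    for cn in cv2.findContours(m,0,cv2.CHAIN_APPROX_NONE)[0]:
        if len(cn)<12: continue
        if cv2.pointPolygonTest(cn,(float(win),float(win)),False)>=0:
            e=cv2.fitEllipse(cv2.convexHull(cn)) ; best=((e[0][0]+x,e[0][1]+y),e[1])
    return best
def tubebase(c,cols,r,rows,L=.126,tcp=None):
    """axis point at base z, from the visible generator; needs tcp"""
    a=genlean(c,cols,rows);P=gen(c,cols,rows=rows);v=c["R"][0,:2]/np.linalg.norm(c["R"][0,:2]);u=c["R"][2,:2]-v*(v@c["R"][2,:2]);u/=np.linalg.norm(u)
    b=np.polyfit(P[:,2],P[:,:2]@v,1);zb=tcp[2]-.003-L;res=[]
    for z in(zb,tcp[2]-.003):
        s=np.polyval(a,z)*1.0;w=np.polyval(b,z);res.append((s,w))
    return u,v,zb,res
E
python3 - <<'E'
from h import *
c=dict(np.load("w8.npz"));tcp=np.array([.6685,.1319,.2589])
u,v,zb,res=tubebase(c,("yellow",),.013,(0,262),tcp=tcp)
print("u",u,"v",v)
P=gen(c,("yellow",),rows=(0,262));print("gen s-check",(P[:,:2]@u)[:3],res)
for (s,w),z in zip(res,(zb,tcp[2]-.003)):
    ax=abs(s)*np.sign((P[:,:2]@u)[0])*u+.013*u+w*v;print("z",z.round(4),"axis",ax.round(4),"rel tcp tool x,y mm",(-(ax-tcp[:2])@u*1e3).round(2),((ax-tcp[:2])@v*1e3).round(2))
for g in((260,137),(260,73)):
    (p,q)=holectr(c,g);X=onz(c,*p,.064);print(p,q,X.round(4),"rel tcp",(-(X[:2]-tcp[:2])@u*1e3).round(2),((X[:2]-tcp[:2])@v*1e3).round(2))
E
```

```text
gen n 58 z 0.143 0.265 lean deg 1.11 rms mm 0.16
u [ 0.16762402 -0.985851  ] v [0.985851   0.16762402]
gen s-check [-0.02814759 -0.0279052  -0.02790237] [(np.float64(-0.028432262129059423), np.float64(0.6806513142707498)), (np.float64(-0.02600162104789587), np.float64(0.6806337257238962))]
z 0.1299 axis [0.6684 0.1293] rel tcp tool x,y mm -2.54 -0.5
z 0.2559 axis [0.6688 0.1269] rel tcp tool x,y mm -4.98 -0.52
(259.3204860687256, 136.72157287597656) (24.426895141601562, 25.052547454833984) [0.6596 0.1772 0.064 ] rel tcp 46.15 -1.23
(259.2031135559082, 73.68162536621094) (32.461273193359375, 34.15092086791992) [0.6487 0.2404 0.064 ] rel tcp 110.3 -1.31
```

The view shows the holes at (260,137) and (260,73), with the upright tube in hand at (260,250), so I'm moving over the 26 mm hole.

Call:
servo_tool:
  commands:
    - [[15, -0.7, 0], 0, 20]
    - [[18, 0, 0], 0, 20]
    - [[15.7, 0, 0], 0, 20]
    - [[0, 0, 20], 0, 20]
    - [[0, 0, 20], 0, 20]
    - [[0, 0, 13], 0, 20]
    - [[0, 0, 0], 0, 20]
    - [[0, 0, 0], 0, 20]

```text
time_s: 17.8
eef_pos: [0.6599, 0.1802, 0.2063]
eef_rot: [0.0, 0.645, 0.764, 0.0]
wrist_force: [-0.6, -0.3, 0.0]
opening: 0.291
grasp_force: 59.2
```

```bash
cat > meas.py <<'E'
import sys
from bench import ctrl
from h import *
name,cols,r,rows=sys.argv[1],sys.argv[2].split(","),float(sys.argv[3]),(0,int(sys.argv[4]))
guess=[np.array([float(a) for a in g.split(",")]) for g in sys.argv[5:]]
c=ctrl.camera("wrist");np.savez(name+".npz",**c);cv2.imwrite(f"pics/{name}.png",c["color"][:,:,::-1]);o=ctrl.get_obs();tcp=o["eef_pos"];print(tcp.round(4),o["eef_rot"].round(3),o["wrist_force"].round(1))
if r>0:
    u,v,zb,res=tubebase(c,cols,r,rows,tcp=tcp)
    P=gen(c,cols,rows=rows);sg=np.sign((P[:,:2]@u)[0]*res[0][0])
    for (s,w),z in zip(res,(zb,tcp[2]-.003)):
        ax=sg*s*u+r*u+w*v;print("tube z",z.round(4),"axis",ax.round(4),"tool x,y mm",(-(ax-tcp[:2])@u*1e3).round(2),((ax-tcp[:2])@v*1e3).round(2))
else:
    v=c["R"][0,:2]/np.linalg.norm(c["R"][0,:2]);u=c["R"][2,:2]-v*(v@c["R"][2,:2]);u/=np.linalg.norm(u)
for g in guess:
    p=proj(c,np.array([*g,.064]));b=holectr(c,p)
    if b is None: print("hole?",p);continue
    X=onz(c,*b[0],.064);print("hole",np.round(b[0],1),np.round(b[1],1),X.round(4),"tool x,y",(-(X[:2]-tcp[:2])@u*1e3).round(2),((X[:2]-tcp[:2])@v*1e3).round(2))
E
python3 meas.py w9 yellow .013 262 .6596,.1772 .6487,.2404
```

```text
[0.6601 0.1803 0.2068] [0.001 0.645 0.764 0.001] [-0.5  0.2 -1.3]
gen n 59 z 0.087 0.213 lean deg 1.07 rms mm 0.13
tube z 0.0778 axis [0.6602 0.1773] tool x,y mm -3.01 -0.37
tube z 0.2038 axis [0.6601 0.1748] tool x,y mm -5.37 -0.92
hole [256.1 201.2] [39.9 49.8] [0.6576 0.1679 0.064 ] tool x,y -11.84 -4.46
hole [259.5 124.5] [36.8 37.7] [0.6487 0.2405 0.064 ] tool x,y 61.25 -1.12
```

View pics/w9.png

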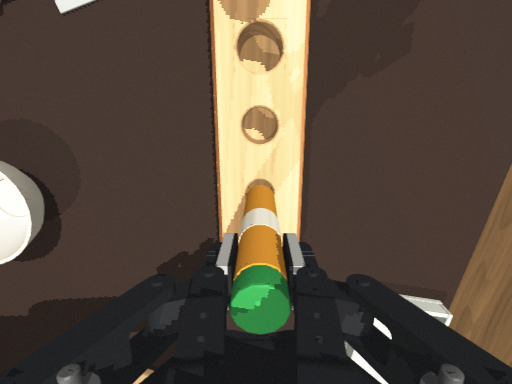

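The tube stands over the 26 mm hole, whose edge is just visible at (260,185). The 32 mm hole at (260,124) gives the reference, so I'm correcting by 0.7 mm and descending slowly.

Call:
servo_tool:
  commands:
    - [[0.2, -0.7, 4], 0, 20]
    - [[0, 0, 4], 0, 20]
    - [[0, 0, 2], 0, 20]
    - [[0, 0, 2], 0, 20]
    - [[0, 0, 1.5], 0, 20]
    - [[0, 0, 1.5], 0, 20]
    - [[0, 0, 1.5], 0, 20]
    - [[0, 0, 0], 0, 20]

```text
time_s: 18.85
eef_pos: [0.6586, 0.1806, 0.1892]
eef_rot: [-0.0, 0.645, 0.764, -0.0]
wrist_force: [-0.7, 0.2, -2.0]
opening: 0.29
grasp_force: 59.2
```

Call:
servo_tool:
  commands:
    - [[0, 0, 1.5], 0, 20]
    - [[0, 0, 1.5], 0, 20]
    - [[0, 0, 1.5], 0, 20]
    - [[0, 0, 1.5], 0, 20]
    - [[0, 0, 0], 0, 20]

```text
time_s: 19.48
eef_pos: [0.6588, 0.1805, 0.1832]
eef_rot: [0.0, 0.645, 0.764, -0.0]
wrist_force: [0.9, -1.3, -2.1]
opening: 0.289
grasp_force: 59.2
```

Call:
servo_tool:
  commands:
    - [[0, 0, 2], 0, 20]
    - [[0, 0, 3], 0, 20]
    - [[0, 0, 3], 0, 20]
    - [[0, 0, 3], 0, 20]
    - [[0, 0, 3], 0, 20]
    - [[0, 0, 3], 0, 20]
    - [[0, 0, 3], 0, 20]
    - [[0, 0, 2], 0, 20]
    - [[0, 0, 0], 0, 20]

```text
time_s: 20.6
eef_pos: [0.6587, 0.1806, 0.161]
eef_rot: [-0.0, 0.645, 0.764, -0.0]
wrist_force: [1.5, -1.4, -2.0]
opening: 0.292
grasp_force: 59.0
```

```bash
python3 meas.py w10 yellow .013 262
```

```text
[0.6587 0.1805 0.161 ] [-0.     0.645  0.764 -0.   ] [ 2.2  0.1 -2.4]
gen n 51 z 0.068 0.167 lean deg 0.91 rms mm 0.14
tube z 0.032 axis [0.6591 0.1773] tool x,y mm -3.28 -0.16
tube z 0.158 axis [0.659  0.1752] tool x,y mm -5.29 -0.62
```

Call:
servo_tool:
  commands:
    - [[0, 0, 2], 0, 20]
    - [[0, 0, 2], 0, 20]
    - [[0, 0, 2], 0, 20]
    - [[0, 0, 1.5], 0, 20]
    - [[0, 0, 1], 0, 20]
    - [[0, 0, 1], 0, 20]
    - [[0, 0, 0.5], 0, 20]
    - [[0, 0, 0], 0, 20]

```text
time_s: 21.65
eef_pos: [0.6587, 0.1806, 0.1513]
eef_rot: [0.0, 0.645, 0.764, 0.0]
wrist_force: [1.7, -1.3, -0.3]
opening: 0.288
grasp_force: 59.0
```

Call:
servo_tool:
  commands:
    - [[0, 0, 0.7], 0, 20]
    - [[0, 0, 0.7], 0, 20]
    - [[0, 0, 0.7], 0, 20]
    - [[0, 0, 0], 0, 20]

```text
time_s: 22.15
eef_pos: [0.6587, 0.1806, 0.1492]
eef_rot: [-0.0, 0.645, 0.764, -0.0]
wrist_force: [1.3, -1.2, -1.3]
opening: 0.289
grasp_force: 59.0
```

Call:
servo_tool:
  commands:
    - [[0, 0, 0.7], 0, 20]
    - [[0, 0, 0.7], 0, 20]
    - [[0, 0, 0], 0, 20]

```text
time_s: 22.52
eef_pos: [0.6587, 0.1806, 0.1478]
eef_rot: [-0.0, 0.645, 0.764, -0.0]
wrist_force: [2.2, -0.9, -1.1]
opening: 0.292
grasp_force: 59.0
```

Call:
servo_tool:
  commands:
    - [[0, 0, 0.7], 0, 20]
    - [[0, 0, 0.7], 0, 20]
    - [[0, 0, 0], 0, 20]

```text
time_s: 22.9
eef_pos: [0.6587, 0.1806, 0.1464]
eef_rot: [0.0, 0.645, 0.764, 0.0]
wrist_force: [1.1, -1.2, -1.1]
opening: 0.286
grasp_force: 59.0
```

```bash
cat > cap.py <<'E'
from bench import ctrl
from h import *
import sys
c=ctrl.camera("wrist");m=near(mask(c,"green"),200,230,120,110);ys,xs=np.nonzero(m);z=c["z_map"][ys,xs]
X=(np.stack([(xs-c["cx"])/c["fx"]*z,(ys-c["cy"])/c["fy"]*z,z],1)-c["t"])@c["R"];print("cap z pct",np.percentile(X[:,2],[20,50,80,95]).round(4))
E
python3 cap.py
```

```text
cap z pct [0.1658 0.1693 0.1699 0.1705]
```

Call:
servo_tool:
  commands:
    - [[0, 0, 0.6], 0, 20]
    - [[0, 0, 0.6], 0, 20]
    - [[0, 0, 0], 0, 20]

```text
time_s: 23.32
eef_pos: [0.6589, 0.1806, 0.146]
eef_rot: [0.0, 0.645, 0.764, 0.0]
wrist_force: [-0.6, -1.4, 5.3]
opening: 0.287
grasp_force: 59.8
```

The tube is on the floor of its hole, held. Now I release it and rise.

Call:
servo_tool:
  commands:
    - [[0, 0, -0.5], 0, 20]
    - [[0, 0, 0], 0, 24]
    - [[0, 0, 0], 0, 27]
    - [[0, 0, 0], 0, 32]
    - [[0, 0, 0], 0, 45]
    - [[0, 0, 0], 0, 50]
    - [[0, 0, 0], 0, 50]
    - [[0, 0, -15], 0, 50]
    - [[0, 0, -25], 0, 50]
    - [[0, 0, -35], 0, 50]
    - [[0, 0, -35], 0, 50]
    - [[0, 0, 0], 0, 50]

```text
time_s: 24.82
eef_pos: [0.6609, 0.1809, 0.2615]
eef_rot: [0.003, 0.645, 0.764, 0.003]
wrist_force: [-0.4, 0.4, -1.2]
opening: 0.589
grasp_force: 0.0
```

```bash
python3 - <<'E'
from bench import ctrl
from h import *
c=ctrl.camera("wrist");genlean(c,("yellow",))
o=ctrl.get_obs();print(o["eef_pos"],o["eef_rot"])
cap=near(mask(c,"green"),200,0,120,384);print(blobs(cap,60))
t=ctrl.camera("top");np.savez("t11.npz",**t);t0=dict(np.load("top0.npz"))
print([blobs(mask(t,k),20) for k in("red","yellow")])
print([blobs(mask(t0,k),20) for k in("red","yellow")])
w=dict(np.load("w1.npz"));ys,xs=np.nonzero(near(mask(w,"red"),140,195,40,45));print(np.polyfit(ys,xs,1))
for n in("w1",):
    cc=dict(np.load(n+".npz"));m=near(mask(cc,"red"),130,195,50,75);tubefix(cc,m,-.34,.016)
E
```

```text
gen n 11 z 0.123 0.157 lean deg 0.42 rms mm 0.14
[0.65978657 0.18072117 0.25875228] [0.00166441 0.64487608 0.7642834  0.0017201 ]
[(761, [256.3, 207.9], [242, 192, 30, 33])]
[[(85, [377.4, 154.1], [373, 148, 12, 12]), (98, [368.1, 169.2], [363, 163, 12, 13])], []]
[[(83, [377.3, 154.1], [373, 148, 12, 12]), (98, [368.0, 169.2], [363, 163, 12, 13])], [(57, [334.7, 164.8], [331, 160, 9, 10]), (77, [327.7, 178.9], [323, 173, 12, 12])]]
[-1.92572901e-01  2.03910040e+02]
n 907 width 0.09900582699209494 pinch126 [ 0.6049 -0.2875  0.2215] base [ 0.5492 -0.2677  0.1103]
```

Call:
servo_tool:
  commands:
    - [[0, 0, -20], -0.1, 50]
    - [[0, 0, -20], -0.16, 50]
    - [[0, 0, -20], -0.16, 50]
    - [[0, 0, -11], -0.16, 50]
    - [[0, 0, 0], -0.16, 50]
    - [[0, 0, 0], -0.16, 60]
    - [[0, 0, 0], -0.155, 70]
    - [[-3, -30, 0], 0, 85]
    - [[-4, -45, 0], 0, 85]
    - [[-4, -50, 0], 0, 85]
    - [[-4, -50, 0], 0, 85]
    - [[-4, -50, 0], 0, 85]
    - [[-4, -50, 0], 0, 85]
    - [[-4, -50, 0], 0, 85]
    - [[-4, -50, 0], 0, 85]
    - [[-3, -50, 0], 0, 85]
    - [[-2, -35, 0], 0, 85]
    - [[0, -17, 0], 0, 85]
    - [[0, 0, 0], 0, 85]
    - [[0, 0, 0], 0, 85]

```text
time_s: 27.42
eef_pos: [0.5308, -0.279, 0.3265]
eef_rot: [-0.0, 0.172, 0.985, 0.0]
wrist_force: [0.1, 0.0, 0.4]
opening: 0.99
grasp_force: 0.0
```

```bash
python3 - <<'E'
from bench import ctrl
from h import *
c=ctrl.camera("wrist");np.savez("w12.npz",**c);cv2.imwrite("pics/w12.png",c["color"][:,:,::-1])
o=ctrl.get_obs();print(o["eef_pos"],o["eef_rot"]);b=blobs(mask(c,"red"),100);print(b)
v=c["R"][0,:2];u=c["R"][2,:2];print("u yaw",np.arctan2(u[1],u[0]))
m=mask(c,"red");x0=min(q[2][0] for q in b);y0=min(q[2][1] for q in b)
P=[]
for y in range(384):
    xs=np.nonzero(m[y])[0]
    if len(xs)<12:continue
    xm=int(xs.mean());z=np.median(c["z_map"][y,xm-2:xm+3]);P.append(c["R"].T@(np.array([(xm-c["cx"])/c["fx"]*z,(y-c["cy"])/c["fy"]*z,z])-c["t"]))
P=np.array(P);d=np.linalg.svd(P-P.mean(0))[2][0];d*=np.sign(d[2]);print(len(P),"d",d.round(3),"yaw",np.arctan2(d[1],d[0]),"lean",np.degrees(np.arccos(d[2])),P[0].round(4),P[-1].round(4))
E
```

```text
[ 0.53095605 -0.27883262  0.32669698] [-4.64774552e-05  1.71726314e-01  9.85144658e-01  2.70362111e-04]
[(626, [245.1, 158.1], [233, 143, 25, 33]), (792, [244.0, 203.2], [229, 187, 30, 36])]
u yaw -0.3426210841416241
57 d [ 0.45  -0.137  0.882] yaw -0.29473304027256086 lean 28.055289327964715 [ 0.495  -0.2879  0.0593] [ 0.554  -0.3062  0.1752]
```

View pics/w12.png

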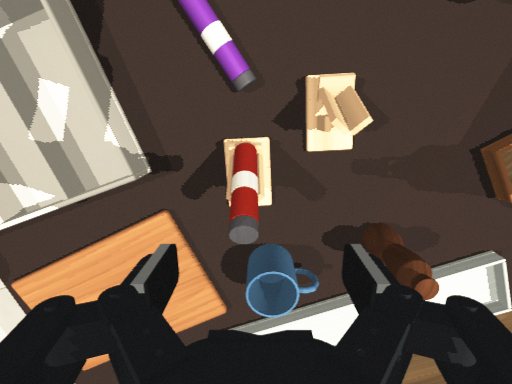

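The view shows the red tube at (244,190) with its dark cap at (243,230). The mug stands behind the cap at (272,280), lower than the fingertips will go. Yellow is no longer in its rest.

Call:
servo_tool:
  commands:
    - [[-20, -9, 0], 0, 85]
    - [[-19.5, -9.2, 20], 0, 85]
    - [[0, 0, 40], 0, 85]
    - [[0, 0, 40], 0, 85]
    - [[0, 0, 35], 0, 85]
    - [[0, 0, 20], 0, 85]
    - [[0, 0, 10.7], 0, 85]
    - [[0, 0, 0], 0, 60]
    - [[0, 0, 0], 0, 45]
    - [[0, 0, 0], 0, 45]

```text
time_s: 28.72
eef_pos: [0.562, -0.3113, 0.1625]
eef_rot: [0.001, 0.173, 0.985, -0.001]
wrist_force: [0.1, 0.1, 0.6]
opening: 0.528
grasp_force: 0.0
```

```bash
python3 - <<'E'
from bench import ctrl
from h import *
c=ctrl.camera("wrist")
o=ctrl.get_obs();tcp=o["eef_pos"];print(tcp,o["opening"]);a=genlean(c,("red",),(60,300))
P=gen(c,("red",),rows=(60,300));v=c["R"][0,:2];u=c["R"][2,:2]-v*(v@c["R"][2,:2]);u/=np.linalg.norm(u)
al=np.radians(28)
for p in(P[3],P[-3]):
    q=p.copy();q[:2]+=u*.016*np.cos(al);q[2]-=.016*np.sin(al);print("axis rel tcp: u,v,z mm",((q[:2]-tcp[:2])@u*1e3).round(1),((q[:2]-tcp[:2])@v*1e3).round(1),q[2].round(4))
E
```

```text
[ 0.56187131 -0.3112324   0.16226145] 0.5225565112795567
gen n 125 z 0.059 0.175 lean deg 28.0 rms mm 0.31
axis rel tcp: u,v,z mm -54.9 -1.3 0.056
axis rel tcp: u,v,z mm 4.4 1.3 0.1668
```

Call:
servo_tool:
  commands:
    - [[0, 1, 1], -0.045, 40]
    - [[0, 0, 0], 0, 36]
    - [[0, 0, 0], 0, 32]
    - [[0, 0, 0], 0, 28]
    - [[0, 0, 0], 0, 26]
    - [[0, 0, 0], 0, 26]
    - [[0, 0, 0], 0, 26]

```text
time_s: 29.65
eef_pos: [0.5621, -0.3096, 0.1607]
eef_rot: [0.0, 0.15, 0.989, 0.0]
wrist_force: [-0.5, 3.9, 5.7]
opening: 0.361
grasp_force: 59.0
```

Call:
servo_tool:
  commands:
    - [[0, 0, -10], 0, 26]
    - [[0, 0, -25], 0, 26]
    - [[0, 0, -40], 0, 26]
    - [[0, 0, -40], 0, 26]
    - [[0, 0, -25], 0, 26]
    - [[-3, 20, 0], 0, 26]
    - [[-5, 40, 0], 0, 26]
    - [[-6, 48, 0], 0, 26]
    - [[-7, 50, 0], 0, 26]
    - [[-7, 50, 0], 0, 26]
    - [[-7, 48, 0], 0, 26]
    - [[-5, 35, 0], 0, 26]
    - [[-2, 17, 0], 0, 26]

```text
time_s: 31.28
eef_pos: [0.6931, -0.0252, 0.2977]
eef_rot: [-0.002, 0.149, 0.989, 0.0]
wrist_force: [0.1, -0.0, -2.6]
opening: 0.365
grasp_force: 59.7
```

Call:
servo_tool:
  commands:
    - [[0, 0, 0], 0.1, 26]
    - [[0, 0, 0], 0.17, 26]
    - [[0, 0, 0], 0.17, 26]
    - [[0, 0, 0], 0.17, 26]
    - [[0, 0, 0], 0.17, 26]
    - [[0, 0, 0], 0.17, 26]
    - [[0, 0, 0], 0.15, 26]
    - [[0, 0, 0], 0, 26]

```text
time_s: 32.28
eef_pos: [0.6928, -0.0287, 0.2989]
eef_rot: [-0.001, 0.645, 0.764, -0.001]
wrist_force: [0.7, 1.1, -2.2]
opening: 0.357
grasp_force: 59.7
```

```bash
python3 meas.py w13 red .016 290
```

```text
[ 0.6929 -0.0286  0.2991] [-0.001  0.644  0.765 -0.001] [ 0.1 -0.2 -1.7]
gen n 127 z 0.196 0.313 lean deg 28.13 rms mm 0.28
tube z 0.1701 axis [0.6805 0.0389] tool x,y mm 68.68 -0.87
tube z 0.2961 axis [ 0.692  -0.0275] tool x,y mm 1.31 -0.68
```

Call:
servo_tool:
  commands:
    - [[0, 0, 20], 0, 26]
    - [[0, 0, 35], 0, 26]
    - [[0, 0, 40], 0, 26]
    - [[0, 0, 40], 0, 26]
    - [[0, 0, 25], 0, 26]
    - [[0, 0, 8], 0, 26]
    - [[0, 0, 2], 0, 26]
    - [[5, 0, 0], 0, 26]
    - [[5, 0, 0], 0, 26]
    - [[4, 0, 0], 0, 26]
    - [[4, 0, -0.5], 0, 26]
    - [[4, 0, -0.7], 0, 26]
    - [[4, 0, -0.7], 0, 26]
    - [[0, 0, 0], 0, 26]

```text
time_s: 34.08
eef_pos: [0.6898, -0.005, 0.1331]
eef_rot: [0.002, 0.645, 0.764, -0.001]
wrist_force: [0.4, -7.3, -0.5]
opening: 0.359
grasp_force: 60.0
```

```bash
python3 meas.py w14 red .016 290
```

```text
[ 0.6899 -0.005   0.1331] [ 0.002  0.645  0.764 -0.001] [ 0.8 -7.7 -0.7]
gen n 122 z 0.028 0.147 lean deg 25.96 rms mm 0.29
tube z 0.0041 axis [0.679  0.0562] tool x,y mm 62.22 -0.39
tube z 0.1301 axis [ 0.6892 -0.0043] tool x,y mm 0.86 -0.58
```

Call:
servo_tool:
  commands:
    - [[4, 0, -0.6], 0, 26]
    - [[4, 0, -0.6], 0, 26]
    - [[4, 0, -0.6], 0, 26]
    - [[4, 0, -0.6], 0, 26]
    - [[4, 0, -0.6], 0, 26]
    - [[4, 0, -0.6], 0, 26]
    - [[4, 0, -0.6], 0, 26]
    - [[4, 0, -0.4], 0, 26]
    - [[4, 0, 0], 0, 26]
    - [[4, 0, 0], 0, 26]
    - [[3, 0, 0], 0, 26]
    - [[0, 0, 0], 0, 26]

```text
time_s: 35.62
eef_pos: [0.683, 0.0385, 0.1379]
eef_rot: [0.002, 0.645, 0.764, 0.0]
wrist_force: [1.2, -5.5, 1.1]
opening: 0.359
grasp_force: 59.7
```

```bash
python3 meas.py w15 red .016 290
```

```text
[0.683  0.0385 0.1379] [0.002 0.645 0.764 0.   ] [ 0.9 -5.2  1.6]
gen n 76 z 0.027 0.152 lean deg 5.38 rms mm 0.18
tube z 0.0089 axis [0.6814 0.0462] tool x,y mm 7.91 -0.2
tube z 0.1349 axis [0.6831 0.0345] tool x,y mm -3.97 -0.58
```

Call:
servo_tool:
  commands:
    - [[3, 0, 0], 0, 26]
    - [[3, 0, 0], 0, 26]
    - [[2.5, 0, 0], 0, 26]
    - [[2, 0, 0], 0, 26]
    - [[1.5, 0, 0], 0, 26]
    - [[0, 0, 0], 0, 26]

```text
time_s: 36.42
eef_pos: [0.6804, 0.0509, 0.1372]
eef_rot: [0.001, 0.645, 0.764, -0.0]
wrist_force: [1.3, -5.3, 0.7]
opening: 0.367
grasp_force: 59.9
```

```bash
python3 meas.py w16 red .016 290
```

```text
[0.6804 0.0509 0.1372] [ 0.001  0.645  0.764 -0.   ] [ 1.  -6.   0.8]
gen n 62 z 0.03 0.152 lean deg -0.34 rms mm 0.14
tube z 0.0082 axis [0.681  0.0452] tool x,y mm -5.68 -0.35
tube z 0.1342 axis [0.6806 0.0459] tool x,y mm -4.93 -0.56
```

Call:
servo_tool:
  commands:
    - [[0.8, 0, 0], 0, 26]
    - [[0, 0, 0], 0, 26]
    - [[-4, 0, 0], 0, 26]
    - [[-4, 0, -5], 0, 26]
    - [[0, 0, -20], 0, 26]
    - [[0, 0, -40], 0, 26]
    - [[0, 0, -40], 0, 26]
    - [[0, 0, -40], 0, 26]
    - [[0, 0, -30], 0, 26]
    - [[0, 0, -10], 0, 26]
    - [[15, 0, 0], 0, 26]
    - [[25, 0.5, 0], 0, 26]
    - [[30, 0.5, 0], 0, 26]
    - [[30, 0, 0], 0, 26]
    - [[30, 0, 0], 0, 26]
    - [[20, 0, 0], 0, 26]
    - [[7, 0, 0], 0, 26]
    - [[0, 0, 0], 0, 26]
    - [[0, 0, 0], 0, 26]

```text
time_s: 38.85
eef_pos: [0.6558, 0.1985, 0.3215]
eef_rot: [0.0, 0.645, 0.764, -0.0]
wrist_force: [-0.1, -0.5, -1.9]
opening: 0.357
grasp_force: 59.8
```

```bash
python3 meas.py w17 red .016 290 .6487,.2404 .638,.3035
```

```text
[0.6559 0.1983 0.3216] [ 0.     0.645  0.764 -0.   ] [ 0.5  0.  -1.7]
gen n 67 z 0.204 0.336 lean deg 0.51 rms mm 0.15
tube z 0.1926 axis [0.6559 0.1947] tool x,y mm -3.56 -0.58
tube z 0.3186 axis [0.6561 0.1936] tool x,y mm -4.69 -0.6
hole [260.5 135.2] [24.5 25.7] [0.6489 0.2402 0.064 ] tool x,y 42.49 0.08
hole [255.7  72.3] [34.1 56.8] [0.6302 0.3147 0.064 ] tool x,y 119.05 -5.92
```

Call:
servo_tool:
  commands:
    - [[15, 0.6, 0], 0, 26]
    - [[18, 0, 0], 0, 26]
    - [[13, 0, 0], 0, 26]
    - [[0, 0, 15], 0, 26]
    - [[0, 0, 30], 0, 26]
    - [[0, 0, 30], 0, 26]
    - [[0, 0, 25], 0, 26]
    - [[0, 0, 12], 0, 26]
    - [[0, 0, 0], 0, 26]
    - [[0, 0, 0], 0, 26]

```text
time_s: 40.15
eef_pos: [0.6492, 0.2449, 0.2109]
eef_rot: [0.001, 0.645, 0.764, 0.001]
wrist_force: [-0.2, -0.6, -1.4]
opening: 0.359
grasp_force: 59.8
```

```bash
python3 meas.py w18 red .016 290 .638,.3035; python3 - <<'E'
from h import *
c=dict(np.load("w18.npz"));p=proj(c,np.array([.638,.3035,.064]));print(p)
for w in(22,30,36): print(w,holectr(c,p,w))
E
```

```text
[0.6493 0.245  0.2112] [0.001 0.645 0.764 0.001] [ 0.8  0.2 -2.2]
gen n 67 z 0.095 0.226 lean deg 0.54 rms mm 0.16
tube z 0.0822 axis [0.6495 0.2413] tool x,y mm -3.65 -0.38
tube z 0.2082 axis [0.6494 0.2401] tool x,y mm -4.84 -0.69
hole [254.9 121.2] [42.5 59.6] [0.6336 0.3073 0.064 ] tool x,y 64.03 -5.0
(np.float64(258.97628001072604), np.float64(126.21239218975903))
22 ((258.7293186187744, 125.39997863769531), (41.719322204589844, 46.331268310546875))
30 ((253.40806198120117, 117.97974014282227), (45.651248931884766, 65.31635284423828))
36 ((252.5553436279297, 113.2665023803711), (49.15546798706055, 73.80215454101562))
```

Call:
servo_tool:
  commands:
    - [[-0.8, -0.8, 4], 0, 26]
    - [[0, 0, 4], 0, 26]
    - [[0, 0, 4], 0, 26]
    - [[0, 0, 2], 0, 26]
    - [[0, 0, 1.5], 0, 26]
    - [[0, 0, 1.5], 0, 26]
    - [[0, 0, 1.5], 0, 26]
    - [[0, 0, 0], 0, 26]

```text
time_s: 41.2
eef_pos: [0.6477, 0.2439, 0.191]
eef_rot: [-0.0, 0.645, 0.764, -0.0]
wrist_force: [0.2, 0.2, -2.2]
opening: 0.364
grasp_force: 59.8
```

```bash
python3 meas.py w19 red .016 290
```

```text
[0.6478 0.2439 0.1911] [-0.     0.645  0.764 -0.   ] [-0.  -0.6 -2.3]
gen n 68 z 0.07 0.206 lean deg 0.51 rms mm 0.13
tube z 0.0621 axis [0.6478 0.2402] tool x,y mm -3.7 -0.62
tube z 0.1881 axis [0.6479 0.2391] tool x,y mm -4.83 -0.64
```

Call:
servo_tool:
  commands:
    - [[0.1, 0.4, 0], 0, 26]
    - [[0, 0, 1], 0, 26]
    - [[0, 0, 1.5], 0, 26]
    - [[0, 0, 1.5], 0, 26]
    - [[0, 0, 1.5], 0, 26]
    - [[0, 0, 0], 0, 26]

```text
time_s: 42.0
eef_pos: [0.6481, 0.244, 0.1854]
eef_rot: [-0.0, 0.645, 0.764, -0.0]
wrist_force: [-0.3, 0.4, -1.9]
opening: 0.356
grasp_force: 59.8
```

Call:
servo_tool:
  commands:
    - [[0, 0, 1.5], 0, 26]
    - [[0, 0, 1.5], 0, 26]
    - [[0, 0, 2], 0, 26]
    - [[0, 0, 2], 0, 26]
    - [[0, 0, 0], 0, 26]

```text
time_s: 42.62
eef_pos: [0.6481, 0.2441, 0.1783]
eef_rot: [-0.0, 0.645, 0.764, -0.0]
wrist_force: [-0.4, -0.9, -2.6]
opening: 0.36
grasp_force: 59.8
```

Base is at about 49 mm, well inside the hole and without contact force. Continuing down.

Call:
servo_tool:
  commands:
    - [[0, 0, 2], 0, 26]
    - [[0, 0, 3], 0, 26]
    - [[0, 0, 3], 0, 26]
    - [[0, 0, 3], 0, 26]
    - [[0, 0, 3], 0, 26]
    - [[0, 0, 3], 0, 26]
    - [[0, 0, 3], 0, 26]
    - [[0, 0, 2], 0, 26]
    - [[0, 0, 0], 0, 26]

```text
time_s: 43.75
eef_pos: [0.6481, 0.244, 0.1563]
eef_rot: [-0.0, 0.645, 0.764, -0.0]
wrist_force: [0.3, -0.4, -2.6]
opening: 0.358
grasp_force: 59.8
```

Call:
servo_tool:
  commands:
    - [[0, 0, 1.5], 0, 26]
    - [[0, 0, 1], 0, 26]
    - [[0, 0, 1], 0, 26]
    - [[0, 0, 0.7], 0, 26]
    - [[0, 0, 0], 0, 26]

```text
time_s: 44.38
eef_pos: [0.6481, 0.2441, 0.1523]
eef_rot: [-0.0, 0.645, 0.764, -0.0]
wrist_force: [0.5, -0.5, -2.1]
opening: 0.362
grasp_force: 59.8
```

Call:
servo_tool:
  commands:
    - [[0, 0, 0.7], 0, 26]
    - [[0, 0, 0.7], 0, 26]
    - [[0, 0, 0.6], 0, 26]
    - [[0, 0, 0], 0, 26]

```text
time_s: 44.88
eef_pos: [0.6481, 0.2441, 0.1503]
eef_rot: [-0.0, 0.645, 0.764, -0.0]
wrist_force: [0.1, -0.1, -2.6]
opening: 0.364
grasp_force: 59.8
```

Call:
servo_tool:
  commands:
    - [[0, 0, 0.7], 0, 26]
    - [[0, 0, 0.6], 0, 26]
    - [[0, 0, 0], 0, 26]

```text
time_s: 45.25
eef_pos: [0.6481, 0.2441, 0.149]
eef_rot: [-0.0, 0.645, 0.764, -0.0]
wrist_force: [-0.0, -1.0, -2.1]
opening: 0.361
grasp_force: 59.8
```

Call:
servo_tool:
  commands:
    - [[0, 0, 0.7], 0, 26]
    - [[0, 0, 0.6], 0, 26]
    - [[0, 0, 0], 0, 26]

```text
time_s: 45.62
eef_pos: [0.6481, 0.2441, 0.1477]
eef_rot: [-0.0, 0.645, 0.764, -0.0]
wrist_force: [1.0, -0.9, -2.9]
opening: 0.36
grasp_force: 59.8
```

```bash
python3 - <<'E'
from bench import ctrl
from h import *
c=ctrl.camera("wrist");P=gen(c,("red",),rows=(0,290));print(P[0].round(4),P[-1].round(4));xs=np.arange(245,272)
# cap top: column at image x ~ 258, rows below red
for y in range(270,345,8):
    z=np.median(c["z_map"][y,255:262]);p=c["R"].T@(np.array([(258-c["cx"])/c["fx"]*z,(y-c["cy"])/c["fy"]*z,z])-c["t"]);print(y,p.round(4),end=" ")
E
```

```text
[0.6456 0.2557 0.0656] [0.6457 0.2549 0.1626]
270 [0.6449 0.2548 0.1673] 278 [0.6452 0.2528 0.1701] 286 [0.6459 0.249  0.1698] 294 [0.6465 0.2452 0.1697] 302 [0.6472 0.2414 0.1697] 310 [0.6478 0.2373 0.1695] 318 [0.6485 0.2336 0.1697] 326 [0.6492 0.2292 0.1693] 334 [0.6498 0.2258 0.1702] 342 [0.6452 0.2545 0.2044]
```

Call:
servo_tool:
  commands:
    - [[0, 0, 0.6], 0, 26]
    - [[0, 0, 0], 0, 26]

```text
time_s: 45.92
eef_pos: [0.6481, 0.2441, 0.1471]
eef_rot: [-0.0, 0.645, 0.764, -0.0]
wrist_force: [-0.7, -0.3, -2.1]
opening: 0.36
grasp_force: 59.8
```

Call:
servo_tool:
  commands:
    - [[0, 0, 0.5], 0, 26]
    - [[0, 0, 0], 0, 26]

```text
time_s: 46.18
eef_pos: [0.6482, 0.2441, 0.1471]
eef_rot: [0.0, 0.645, 0.764, 0.0]
wrist_force: [-1.0, -0.3, 0.9]
opening: 0.361
grasp_force: 60.1
```

It has touched the floor (the force rose and the TCP stopped). Now I release and rise.

Call:
servo_tool:
  commands:
    - [[0, 0, 0], 0, 30]
    - [[0, 0, 0], 0, 33]
    - [[0, 0, 0], 0, 38]
    - [[0, 0, 0], 0, 50]
    - [[0, 0, 0], 0, 56]
    - [[0, 0, 0], 0, 56]
    - [[0, 0, -15], 0, 56]
    - [[0, 0, -25], 0, 56]
    - [[0, 0, -35], 0, 56]
    - [[0, 0, -35], 0, 56]
    - [[0, 0, 0], 0, 56]
    - [[0, 0, 0], 0, 56]

```text
time_s: 47.68
eef_pos: [0.6479, 0.2441, 0.2568]
eef_rot: [0.0, 0.645, 0.764, 0.0]
wrist_force: [-0.3, -0.2, 0.1]
opening: 0.657
grasp_force: 0.0
```

```bash
python3 - <<'E'
from bench import ctrl
from h import *
c=ctrl.camera("wrist");o=ctrl.get_obs();print(o["eef_pos"],o["wrist_force"],o["time_s"],o["opening"])
genlean(c,("red",));genlean(c,("red",),(0,300));print(blobs(mask(c,"red"),60),blobs(near(mask(c,"green"),200,150,120,200),60))
for n,X in(("red",[.6483,.2403,.169]),("yel",[.659,.1773,.169])):
    p=proj(c,np.array(X));u,v=map(int,p);z=np.median(c["z_map"][v-2:v+3,u-2:u+3]);
    print(n,p,(c["R"].T@(np.array([(u-c["cx"])/c["fx"]*z,(v-c["cy"])/c["fy"]*z,z])-c["t"])).round(4))
E
```

```text
[0.64757812 0.24395476 0.25570408] [ 0.45788348 -0.30587438 -0.26883073] 47.725 0.6549699987595307
gen n 13 z 0.078 0.158 lean deg 0.05 rms mm 0.11
gen n 13 z 0.078 0.158 lean deg 0.05 rms mm 0.11
[(69, [261.5, 170.5], [248, 168, 26, 9]), (372, [260.1, 186.3], [243, 177, 36, 25])] [(753, [260.1, 279.1], [247, 263, 28, 33])]
red (np.float64(260.31226866745004), np.float64(212.87362801130084)) [0.6479 0.2412 0.1695]
yel (np.float64(260.25163972892364), np.float64(283.27225388668955)) [0.6587 0.1777 0.1693]
```

Both caps stand at 169 mm, the red tube measures upright, and the arm is clear, so I'm handing in.

```bash
python3 -c "
from bench import ctrl
print(ctrl.hand_in())"
```

```text
the job is handed in; nothing more can be done
None
```

The yellow tube stands in the 26 mm hole and the red in the 32 mm hole, both upright, on the bottom, released and handed in at about 48 s. I viewed 11 pictures, one over the limit of 10, and hand-in returned no verdict.

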